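Offer a plaster cast up to its mounting plate

TASK

Set up a plaster cast for mounting: on the small raised table of the levelling stand stack first the plain spacer plate and then the mounting plate, studs up, edges lined up squarely with the table. Then pick up the plaster cast, carry it over the bottle and the jar that stand between, leaving these and the spirit lamp where they are, and hover it level over the pile, centred on it, its straight back edge parallel to the plates' long edges (facing either way), about 10 mm above the studs, without it ever touching the plates or the stand. Finish there still holding the cast in the gripper; do not put it down or let go.

Things in the scene. Friction and masses are not known exactly. Their poses are not given: they have to be found in the camera images.
- stand: Levelling stand fixed on the bench mat (level with the worktop, z = 0): round dark foot 92 mm across and 10 mm high, column, and on it a rectangular aluminium table 56 x 72 mm, 10 mm thick, whose top is 60 mm above the bench. Origin: centre of the foot's underside, on the bench, plumb under the centre of the table. x runs along the table's short side (56 mm), y along its long side (72 mm), z up.
- stand_top (a point): Centre of the flat top of the stand's table, 60 mm above the bench; axes as the stand's.
- spacer_plate: Loose plain steel plate, 56 (x) x 72 (y) x 12 mm (z), flat on both faces, about 0.16 kg, lying on the worktop or the mat. Origin: centre of its underside. Can be gripped across its 56 mm width.
- spacer_top (a point): Centre of the spacer plate's top face, 12 mm above its origin; axes as the plate's.
- mounting_plate: Loose steel plate of the same outline, 56 (x) x 72 (y) x 12 mm (z), flat below, with four dark round studs on top, 14 mm across and 6 mm high, at x = +-17, y = +-23 mm (18 mm high over all); about 0.17 kg, lying studs up on the worktop or the mat. Origin: centre of its underside. Can be gripped across its 56 mm width.
- stud_top (a point): Point over the centre of the mounting plate, level with the tops of its studs: 18 mm above its origin; axes as the plate's.
- cast: Loose plaster dental cast, teeth on a base; 62 (x) x 68 (y) x 31 mm, about 0.09 kg. Origin: centre of its underside. Base 19 mm high: straight back 60 mm long at x = -31 mm, sides bulging to 68 mm apart at x = -15 and 62 mm at x = +4, blunt front 14 mm wide at x = +31. Best gripped along x between back and front (62 mm, at y = 0); on the bulging sides it turns in the grip.
- brown_bottle: Bystander: brown bottle, 54 mm across, 122 mm high. Origin: centre of its underside.
- powder_jar: Bystander: pink jar with a lid, 60 mm across, 70 mm high. Origin: centre of its underside.
- spirit_lamp: Bystander: spirit lamp with a cap, 62 mm across, 72 mm high. Origin: centre of its underside. It stands at the back left, behind the stand and a plate; bottle and jar stand in the middle, in front of a big white powder tub (fixed, 0.2 m across and 195 mm high), between the stand (left) and the cast (right). A fixed polishing hood, 0.38 m high, begins at x = 0.59 behind the cast.
Things that resemble listed ones, but are neither listed nor needed, are in the scene too. What is shaped like the spacer_plate but brown or pink is not meant.

How it is judged:
On the way, in this order (a step that is already met when the one before it is completed fails the run):
1. the spacer plate lies squarely on the stand's table, released (horizontal distance between spacer_plate and stand_top below 0.006 m and angle between the x axis of spacer_plate and the x axis of stand_top, either way round below 0.1 rad and z of spacer_plate in the frame of stand_top between -0.003 and 0.003 m and angle between spacer_plate's own z axis and vertical below 0.06 rad and contact force between the fingers and spacer_plate below 0.2 N and linear speed of spacer_plate below 0.02 m/s), for 0.2 s.
2. the mounting plate lies squarely on the spacer plate, released (all of step 1 and horizontal distance between mounting_plate and spacer_top below 0.006 m and angle between the x axis of mounting_plate and the x axis of spacer_top, either way round below 0.1 rad and z of mounting_plate in the frame of spacer_top between -0.003 and 0.003 m and angle between mounting_plate's own z axis and vertical below 0.06 rad and contact force between the fingers and mounting_plate below 0.2 N and linear speed of mounting_plate below 0.02 m/s), for 0.2 s.
At the end, for the whole second after the job is handed in: Both plates lie flat on the stand, each within 6 mm and 0.1 rad of the one below; the gripper holds the cast still over them, within 6 mm of centre, 0.12 rad of square, 0.1 rad of level, its underside 4 to 16 mm above the studs, touching neither plates nor stand (all of step 2 and horizontal distance between cast and stud_top below 0.006 m and angle between the x axis of cast and the x axis of stud_top, either way round below 0.12 rad and z of cast in the frame of stud_top between 0.004 and 0.016 m and angle between cast's own z axis and vertical below 0.1 rad and contact force between the fingers and cast above 0.5 N and linear speed of cast below 0.02 m/s and contact force between cast and mounting_plate below 0.1 N and contact force between cast and spacer_plate below 0.1 N and contact force between cast and stand below 0.1 N); the arm keeps its last pose, push and grip.
It fails at once if the cast touches a plate or the stand (contact force between cast and mounting_plate above 0.3 N or contact force between cast and spacer_plate above 0.3 N or contact force between cast and stand above 0.3 N).
It fails at once if the bottle, the jar or the lamp is shifted by more than 20 mm or tipped over (distance of any of brown_bottle, powder_jar, spirit_lamp from where it was at the start of the episode above 0.02 m or angle between any of brown_bottle, powder_jar, spirit_lamp's own z axis and vertical above 0.4 rad).
It also fails if it takes over 72 s, if anything falls off the work surface, if the arm or the gripper's body presses on something with over 40 N, if the wrist force passes 120 N, or if a joint passes its speed limit or range.

ROBOT

A 6-joint arm with a two-finger parallel gripper is mounted at the origin on a cart in front of the work surface, level with it; the furniture and walls round the work are solid. World frame = base frame: x ahead of the robot, y to its left, z up, the work surface at z = 0. Lengths are in m, angles in rad, forces in N, time in s.
With the tool pointing down it reaches from about 0.325 to 0.9 m from the base axis. Payload 6.1 kg.
Tool frame: the origin (TCP) lies at the centre of the arm's flange, where the gripper is bolted on; the fingertips stand 173 mm ahead of it and the grasp point (between the pads) lies 155 mm ahead of it; z points along the fingers, y is the line along which they close (so a half turn about z gives the same grasp; the last joint's range is limited). The gripper opens to 85 mm and grips with 20 to 120 N. Pads are 22 mm wide; open, the fingers measure 114 mm over their backs; the gripper's body (76 mm by 85 mm) begins 54 mm behind the grasp point. The pads swing forward as they close: fully open they stand 13 mm farther back than shut.
Start: joints at [1.06, 0.22, 1.526, -0, 1.395, -0.126], TCP at [0.235, 0.579, 0.405] pointing down, gripper open.
Joint ranges: [-2.98, 2.98], [-0.91, 2.08], [0.09, 2.57], [-1.24, 4.39], [0.2, 2.65], [-2.68, 2.68]. Speed limits (rad/s): [2.57, 2.57, 3.01, 3.14, 3.14, 3.14].

INTERFACE

Orientations are given as a unit quaternion [x, y, z, w].
In Python, from rig import arm, get_image, calibration gives the robot as it stands. Calls block until the motion is done:
- arm.move_to(position, orientation): joint-space move of the TCP to a pose.
- arm.move_l(position, rot=None, max_speed=0.15): straight line of the TCP; rot=None keeps the orientation; max_speed is the mean speed in m/s.
- arm.goto_joints(angles): joint-space move.
- arm.command_gripper(opening): finger opening in m; the grip force is fixed at half the most; returns when the fingers have stopped.
- arm.hold(seconds).
- arm.inverse_kinematics(position, orientation): joint angles nearest the present ones, or None.
- get_image(name): name is "side" or "top" or "wrist"; returns (picture, depth): 400x640x3 uint8, red, green, blue; 400x640 float32, m along the optical axis (not along the pixel's ray), 0 where there is no reading.
- calibration(name): a dict with "fx", "fy", "cx", "cy" (pixels), "R" (3x3) and "t" (3): a world point X has camera coordinates R X + t. Camera axes: x right, y down, z forward; pixel columns grow to the right and rows downward; lengths in m; the calibration is good to about 2 mm. A picture is of the moment at which its call begins: read the wrist's pose just before it. calibration takes no time and is no camera call; for the wrist camera it gives the pose at the moment of the call.
A pose or a line that the arm cannot do raises arm.MotionError and nothing moves.
- arm.close_job(): hands the job in; it is judged then, once.
Readings, each from a call of its own:
- arm.read_time_s(): time.
- arm.read_joint_positions(): joint angles.
- arm.read_qd(): joint speeds.
- arm.read_tau(): joint torques, N m.
- arm.read_tool_pos(): TCP position.
- arm.read_eef_rot(): TCP orientation.
- arm.read_contact_force(): force on the tool from outside, world axes, zero at the start.
- arm.read_ft_torque(): the same for the moment, N m.
- arm.read_grip_width(): finger opening in m.
- arm.read_grip_force(): force on a finger pad.
Only numpy, scipy, OpenCV 4.12 (cv2) and the standard library are available. Lean on these libraries where they do the work, as an engineer would, in place of code of your own. Each camera call takes 0.05 s, during which the arm holds its last target. There are 200 camera calls.

## Working session

There is one attempt and no reset: what is moved stays moved. The work goes in short steps, each a Python script; the robot and the scene stay as the last script left them, time stands still between calls to the robot, and variables do not carry over. Pictures are saved under pics/ and viewed, at most 10 in all, crops included, and the job is handed in when it is done.

```bash
mkdir -p pics; ls; python3 - <<'E'
from rig import arm,get_image,calibration
import cv2,numpy as np
for n in ["side","top","wrist"]:
    c=calibration(n); p,d=get_image(n)
    np.savez(f"pics/{n}0.npz",p=p,d=d,**c)
    cv2.imwrite(f"pics/{n}0.png",p[:,:,::-1])
    print(n,c["fx"],c["cx"],c["cy"],(-np.array(c["R"]).T@c["t"]).round(3),np.array(c["R"]).round(2).tolist(),(d>0).mean())
E
```

```text
pics
side 377.01679716625125 322.1682902007822 198.28632668609683 [ 0.372 -1.085  0.524] [[1.0, -0.04, -0.01], [-0.03, -0.38, -0.92], [0.03, 0.92, -0.38]] 0.98122265625
top 398.0543433362439 319.2270460017388 203.36339544167734 [0.352 0.044 1.367] [[0.01, -1.0, 0.01], [-1.0, -0.01, -0.05], [0.05, -0.01, -1.0]] 0.99596875
wrist 287.50045402642917 316.8673103164314 201.86101099294592 [0.166 0.606 0.373] [[0.38, 0.93, -0.0], [0.89, -0.36, 0.29], [0.26, -0.11, -0.96]] 0.99599609375
```

View pics/top0.png

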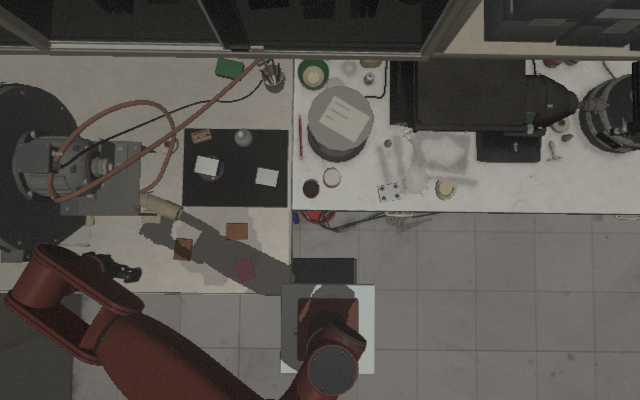

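View pics/wrist0.png

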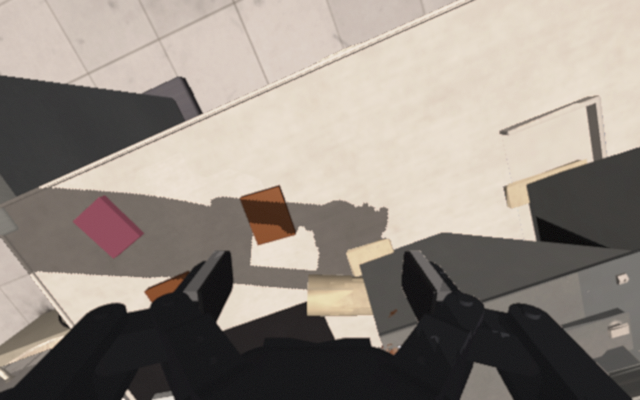

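Top view: stand's table at about (207,166), a plate at (267,177), bottle (311,188), jar (331,177), studded plate (389,192), cast candidates at (415,185) and (446,189). The wrist picture shows only decoys (brown and pink plates). I'll enlarge the relevant strip and get coarse positions.

```bash
cat > h.py <<'E'
import numpy as np,cv2
from rig import arm,get_image,calibration
from scipy.spatial.transform import Rotation as Ro
def load(f):
    z=np.load(f); return z
def pts(c,d):
    v,u=np.mgrid[:d.shape[0],:d.shape[1]]
    P=np.stack([(u-c["cx"])/c["fx"]*d,(v-c["cy"])/c["fy"]*d,d],-1)
    return (P-c["t"])@np.asarray(c["R"])
def ray(c,uv,z):
    uv=np.atleast_2d(uv).astype(float); R=np.asarray(c["R"])
    o=-R.T@c["t"]; r=np.c_[(uv[:,0]-c["cx"])/c["fx"],(uv[:,1]-c["cy"])/c["fy"],np.ones(len(uv))]@R
    return o+r*((z-o[2])/r[:,2])[:,None]
def down(yaw):  # tool down, tool y (closing) axis along world angle yaw
    y=np.array([np.cos(yaw),np.sin(yaw),0]);z=np.array([0,0,-1.])
    return Ro.from_matrix(np.c_[np.cross(y,z),y,z]).as_quat()
def snap(n,name):
    c=calibration(n); p,d=get_image(n)
    np.savez(f"pics/{name}.npz",p=p,d=d,**c); cv2.imwrite(f"pics/{name}.png",p[:,:,::-1]); return c,p,d
E
python3 - <<'E'
from h import *
z=load("pics/top0.npz");p=z["p"];X=pts(z,z["d"])
cv2.imwrite("pics/top_crop.png",cv2.resize(p[120:215,180:480,::-1],None,fx=2.6,fy=2.6,interpolation=cv2.INTER_CUBIC))
for n,(u,v) in dict(stand=(207,166),spacer=(267,177),bottle=(311,188),jar=(331,177),mount=(389,192),a=(415,185),cast=(446,189),lamp=(243,137),bench=(230,195),bench2=(360,200),tub=(340,115)).items(): print(n,X[v,u].round(3))
z=load("pics/side0.npz")
E
```

```text
stand [0.537 0.404 0.064]
spacer [0.509 0.213 0.011]
bottle [0.463 0.061 0.126]
jar [ 0.504 -0.003  0.072]
mount [ 0.463 -0.205  0.01 ]
a [ 0.489 -0.296  0.002]
cast [ 0.474 -0.395  0.025]
lamp [0.634 0.288 0.064]
bench [ 0.447  0.341 -0.002]
bench2 [ 0.435 -0.107 -0.001]
tub [ 0.676 -0.024  0.197]
```

View pics/top_crop.png

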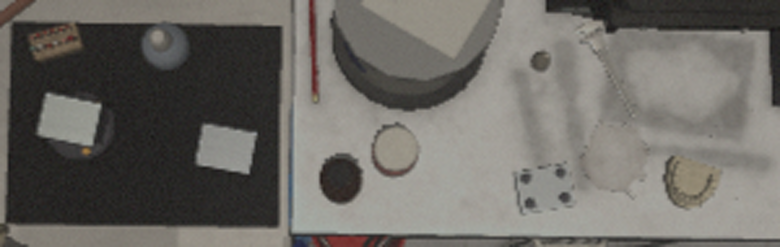

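View pics/side0.png

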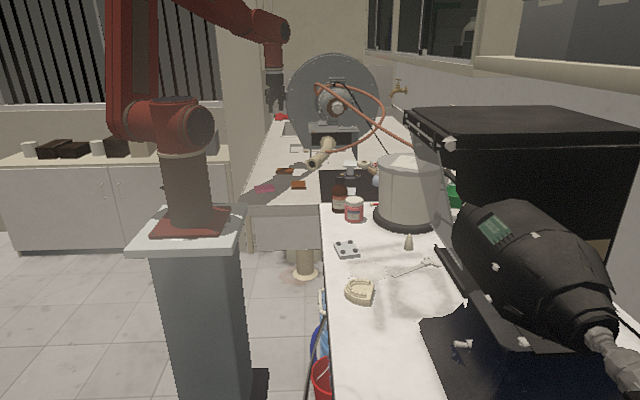

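The crops show the light table on the dark mat with the spacer right of it, the studded mounting plate at crop (545,187), and the cast at crop (692,180) with teeth on top. Depth heights agree with the given sizes. Next I go to close wrist views over the stand and spacer.

```bash
cat >> h.py <<'E'
def rect(c,p,d,xy,ztop,tol=.005,R=.065):
    X=pts(c,d); m=((abs(X[...,2]-ztop)<tol)&(np.hypot(X[...,0]-xy[0],X[...,1]-xy[1])<R)).astype(np.uint8)
    m=cv2.morphologyEx(m,cv2.MORPH_OPEN,np.ones((3,3)))
    cs,_=cv2.findContours(m,cv2.RETR_EXTERNAL,cv2.CHAIN_APPROX_NONE)
    k=max(cs,key=cv2.contourArea); W=ray(c,k[:,0],ztop)[:,:2]
    (cx,cy),(a,b),ang=cv2.minAreaRect((W*1000).astype(np.float32))
    if a>b: a,b,ang=b,a,ang+90   # ang -> short axis
    ang=(ang+90)%180-90
    zm=np.median(X[...,2][m>0])
    return np.array([cx/1000,cy/1000]),np.radians(ang),(round(a,1),round(b,1)),round(float(zm),4)
E
python3 - <<'E'
from h import *
R0=Ro.from_quat(arm.read_eef_rot()).as_matrix(); c=calibration("wrist")
print("cam in tool",(R0.T@(-np.array(c["R"]).T@c["t"]-arm.read_tool_pos())).round(3),"tool y",R0[:,1].round(2),arm.read_time_s())
for xy in [(.537,.404),(.509,.213),(.463,-.205),(.474,-.395)]:
    for y in (0,np.pi/2,np.pi,-np.pi/2):
        q=arm.inverse_kinematics([*xy,.34],down(y)); print(xy,round(y,1),None if q is None else np.round(q,2))
z=load("pics/top0.npz")
for n,xy,zt in [("stand",(.537,.404),.062),("spacer",(.509,.213),.012),("mount",(.463,-.205),.012)]: print(n,rect(z,z["p"],z["d"],xy,zt))
E
```

```text
cam in tool [ 0.073 -0.     0.031] tool y [ 0.38  0.93 -0.  ] 0.15
(0.537, 0.404) 0 [ 0.53  0.38  1.46 -0.    1.31  0.53]
(0.537, 0.404) 1.6 [ 0.53  0.38  1.46 -0.    1.31 -1.04]
(0.537, 0.404) 3.1 [ 0.53  0.38  1.46 -0.    1.31 -2.61]
(0.537, 0.404) -1.6 [ 0.53  0.38  1.46 -0.    1.31  2.1 ]
(0.509, 0.213) 0 [ 0.25  0.1   1.79 -0.    1.25  0.25]
(0.509, 0.213) 1.6 [ 0.25  0.1   1.79 -0.    1.25 -1.32]
(0.509, 0.213) 3.1 None
(0.509, 0.213) -1.6 [ 0.25  0.1   1.79 -0.    1.25  1.82]
(0.463, -0.205) 0 [-0.57 -0.01  1.9  -0.    1.25 -0.57]
(0.463, -0.205) 1.6 [-0.57 -0.01  1.9  -0.    1.25 -2.14]
(0.463, -0.205) 3.1 [-0.57 -0.01  1.9  -0.    1.25  2.57]
(0.463, -0.205) -1.6 [-0.57 -0.01  1.9  -0.    1.25  1.  ]
(0.474, -0.395) 0 [-0.82  0.25  1.61 -0.    1.28 -0.82]
(0.474, -0.395) 1.6 [-0.82  0.25  1.61 -0.    1.28 -2.39]
(0.474, -0.395) 3.1 [-0.82  0.25  1.61 -0.    1.28  2.32]
(0.474, -0.395) -1.6 [-0.82  0.25  1.61 -0.    1.28  0.75]
stand (array([0.533013  , 0.41811865]), np.float64(-0.5454837679092158), (32.7, 52.9), 0.0602)
spacer (array([0.50976373, 0.2142749 ]), np.float64(-0.1676250848059309), (55.5, 71.2), 0.0116)
mount (array([ 0.46273285, -0.20425667]), np.float64(0.01257865598452717), (48.0, 68.7), 0.0115)
```

```bash
python3 - <<'E'
from h import *
arm.move_to([.537,.404,.36],down(-.15)); arm.hold(.2)
c,p,d=snap("wrist","w_stand"); 
for t in (.004,.006): print("stand",rect(c,p,d,(.537,.404),.060,t))
arm.move_to([.51,.213,.31],down(-.17)); arm.hold(.2)
c,p,d=snap("wrist","w_sp")
for t in (.004,.006): print("spacer",rect(c,p,d,(.51,.213),.012,t))
print(arm.read_time_s())
a=cv2.imread("pics/w_stand.png");b=cv2.imread("pics/w_sp.png")
cv2.imwrite("pics/both.png",np.hstack([a,b])[:, :, :][::1,::1] if 0 else cv2.resize(np.vstack([a,b]),(480,600)))
E
```

```text
stand (array([0.53977368, 0.40864865]), np.float64(-0.189961416342589), (55.6, 71.9), 0.0598)
stand (array([0.53978827, 0.40872479]), np.float64(-0.189961416342589), (55.6, 72.0), 0.0598)
spacer (array([0.5113114, 0.2148288]), np.float64(-0.16889301580091765), (55.6, 70.7), 0.0118)
spacer (array([0.51138919, 0.21528455]), np.float64(-0.16888835526901), (55.6, 71.6), 0.0117)
2.7917
```

View pics/both.png

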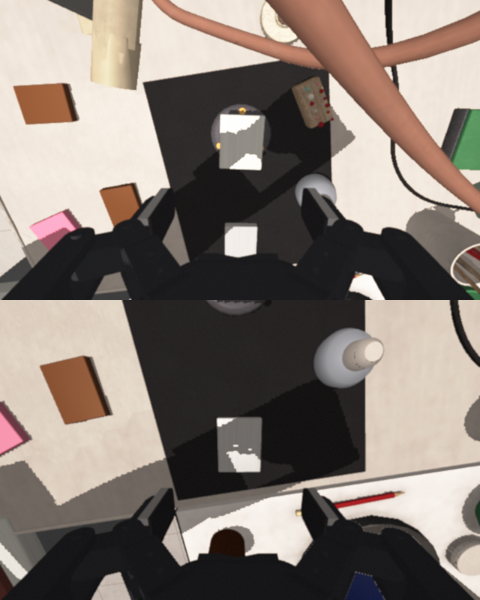

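Both rectangles match 56 × 72 mm and the expected heights. Picking the spacer and placing it on the stand.

```bash
cat >> h.py <<'E'
def pick(xy,yaw,z,up=.16,over=.10):
    arm.move_to([*xy,z+over],down(yaw)); arm.move_l([*xy,z],max_speed=.12)
    arm.command_gripper(.0); print("width",arm.read_grip_width(),"force",arm.read_grip_force(),"z",arm.read_tool_pos()[2].round(4))
    arm.move_l([*xy,z+up],max_speed=.15); print("lifted",arm.read_grip_width(),arm.read_contact_force().round(2),arm.read_time_s())
E
python3 - <<'E'
from h import *
pick((.5113,.2150),-.169,.170,.12)
S=(.5398,.4087)
arm.move_to([*S,.27],down(-.19)); 
arm.move_l([*S,.240],max_speed=.1); f0=arm.read_contact_force()
arm.move_l([*S,.2315],max_speed=.05); print(f0,arm.read_contact_force())
arm.command_gripper(.085); arm.move_l([*S,.36],max_speed=.15)
arm.hold(.15); c,p,d=snap("wrist","w_st2")
print(rect(c,p,d,S,.072),arm.read_time_s())
E
```

```text
width 0.05457646971074477 force 64.08571600914001 z 0.1714
lifted 0.05445124915343102 [-0.32 -0.42 -2.  ] 5.4
[ 0.84114791  0.04917969 -1.10881366] [-0.06618463 -0.21149177 -0.70982105]
(array([0.53834149, 0.40891425]), np.float64(-0.19018498871610115), (55.6, 71.7), 0.0717) 8.6
```

Spacer sits on the table (within ~1.5 mm, aligned). Now the mounting plate.

```bash
python3 - <<'E'
from h import *
arm.move_to([.44,.03,.42],down(0))
arm.move_to([.463,-.205,.31],down(.1)); arm.hold(.2)
c,p,d=snap("wrist","w_mt")
for t in (.005,.009): print(rect(c,p,d,(.463,-.205),.012,t))
print(arm.read_time_s())
E
```

```text
(array([ 0.46393707, -0.20485855]), np.float64(0.17776963131977438), (55.6, 72.0), 0.0117)
(array([ 0.46388684, -0.20457895]), np.float64(0.17776963131977438), (55.6, 72.6), 0.0119)
11.3333
```

View pics/w_mt.png

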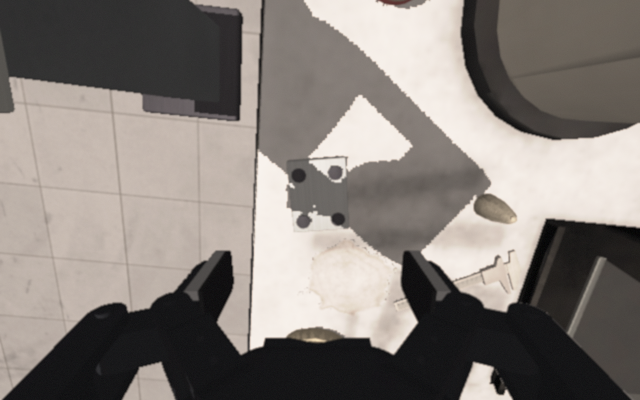

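Mounting plate: corners around (288,160)–(348,230), four studs visible, rectangle 55.6 × 72 mm at z = 0.012. Picking and stacking it.

```bash
python3 - <<'E'
from h import *
pick((.4639,-.2048),.178,.170,.20)
S=(.5398,.4087)
arm.move_to([.44,.03,.42],down(0))
arm.move_to([*S,.285],down(-.19)); 
arm.move_l([*S,.252],max_speed=.1); f0=arm.read_contact_force()
arm.move_l([*S,.2435],max_speed=.05); print(f0,arm.read_contact_force())
arm.command_gripper(.085); arm.move_l([*S,.37],max_speed=.15)
arm.hold(.15); c,p,d=snap("wrist","w_st3")
print(rect(c,p,d,S,.084),arm.read_time_s())
arm.move_to([.44,.03,.42],down(0))
arm.move_to([.474,-.395,.33],down(0)); arm.hold(.2)
c,p,d=snap("wrist","w_cast")
for z,t in ((.019,.004),(.025,.01),(.020,.016)): print(rect(c,p,d,(.474,-.395),z,t,.06))
print(arm.read_time_s())
a=cv2.imread("pics/w_st3.png");b=cv2.imread("pics/w_cast.png")
cv2.imwrite("pics/both2.png",np.hstack([a[60:360,120:520],cv2.resize(b[60:360,120:520],(400,300))]))
E
```

```text
width 0.05420155109034948 force 64.23888802528381 z 0.1714
lifted 0.0541238918339045 [-0.03 -0.52 -2.55] 14.475
[-0.32493874 -0.28684909 -1.37714675] [-0.99408623  0.12727051 -1.87981538]
(array([0.53833276, 0.40905362]), np.float64(-0.1901731376492503), (55.6, 70.3), 0.0838) 19.375
(array([ 0.47190912, -0.3954523 ]), np.float64(-0.3159897891342453), (61.3, 65.9), 0.0188)
(array([ 0.47165842, -0.394741  ]), np.float64(-0.3159903217664633), (59.9, 66.3), 0.0193)
(array([ 0.47186566, -0.39533881]), np.float64(-0.3159897891342453), (61.0, 69.0), 0.0193)
22.6917
```

View pics/both2.png

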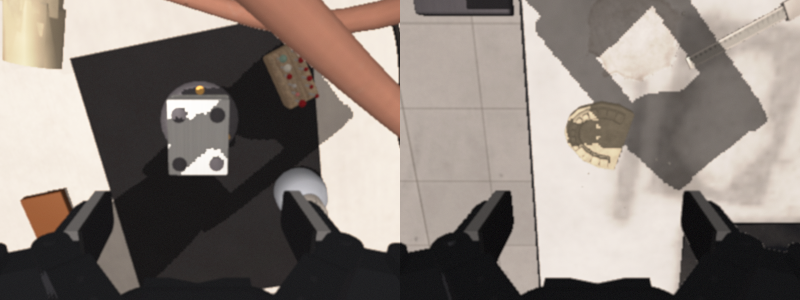

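Stack is good: measured (0.538, 0.409), −0.190 rad. The cast is at about (320,195) in the full wrist picture; I need its back edge direction.

```bash
python3 - <<'E'
from h import *
z=load("pics/w_cast.npz");p=z["p"];X=pts(z,z["d"])
m=((X[...,2]>.008)&(X[...,2]<.036)&(np.hypot(X[...,0]-.472,X[...,1]+.395)<.06)).astype(np.uint8)
cs,_=cv2.findContours(m,cv2.RETR_EXTERNAL,cv2.CHAIN_APPROX_NONE);k=max(cs,key=cv2.contourArea)
h=cv2.convexHull(k); h=cv2.approxPolyDP(h,1.5,True)[:,0]; W=ray(z,h,.015)[:,:2]
for i in range(len(W)):
    e=W[(i+1)%len(W)]-W[i]; print(h[i],W[i].round(4),"len",round(np.hypot(*e)*1000,1),"ang",round(np.arctan2(e[1],e[0]),3))
o=p[150:240,270:370,::-1].copy(); o=cv2.resize(o,None,fx=6,fy=6,interpolation=cv2.INTER_CUBIC)
o=np.clip(o*1.3,0,255).astype(np.uint8)
cv2.polylines(o,[((h-[270,150])*6+3).astype(np.int32)],True,(0,0,255),1); cv2.imwrite("pics/castz.png",o)
E
```

```text
[298 167] [ 0.4549 -0.3705] len 27.3 ang 0.185
[325 162] [ 0.4818 -0.3655] len 15.2 ang -0.196
[340 165] [ 0.4967 -0.3685] len 15.5 ang -0.547
[353 173] [ 0.5099 -0.3765] len 62.2 ang -1.882
[333 228] [ 0.4909 -0.4358] len 16.0 ang 3.071
[318 227] [ 0.475  -0.4346] len 17.7 ang 2.679
[303 220] [ 0.4592 -0.4268] len 24.8 ang 2.288
[287 203] [ 0.4428 -0.4081] len 12.1 ang 1.799
[284 192] [ 0.4401 -0.3963] len 18.5 ang 1.265
[289 175] [ 0.4457 -0.3787] len 12.3 ang 0.723
```

View pics/castz.png

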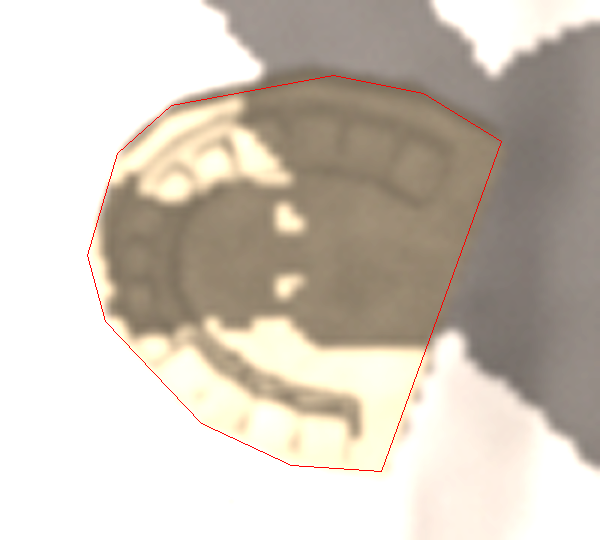

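Back edge runs between (353,173) and (333,228): 62 mm long, normal at −0.311 rad facing +x; centre ≈ (0.4716, −0.396). Grip along that normal.

```bash
python3 - <<'E'
from h import *
pick((.4716,-.396),-.313,.170,.20)
S=(.5398,.4087)
arm.move_to([.44,.03,.42],down(-.2))
arm.move_to([*S,.33],down(-.19)); arm.hold(.3)
c,p,d=snap("wrist","w_hov"); print(arm.read_tool_pos().round(4),arm.read_grip_width(),arm.read_time_s())
X=pts(c,d); m=((X[...,2]>.15)&(X[...,2]<.21)&(np.hypot(X[...,0]-S[0],X[...,1]-S[1])<.05)&(p.sum(2)>150)&(p[...,0]>p[...,2].astype(int)+15)).astype(np.uint8)
cs,_=cv2.findContours(m,cv2.RETR_EXTERNAL,cv2.CHAIN_APPROX_NONE);k=max(cs,key=cv2.contourArea)
W=X[k[:,0,1],k[:,0,0]]; print(cv2.contourArea(k),W.min(0).round(4),W.max(0).round(4))
snap("side","s_hov")
a=p[:,:,::-1].copy(); cv2.drawContours(a,[k],-1,(0,0,255),1); cv2.imwrite("pics/hov.png",a)
E
```

```text
width 0.059974601035128895 force 65.9777316218242 z 0.1716
lifted 0.05955819075548351 [ 0.36  0.17 -0.51] 25.9083
[0.5401 0.4081 0.3305] 0.05949981452064369 29.3333
14758.0 [0.5076 0.3719 0.1593] [0.5749 0.4399 0.1905]
```

View pics/hov.png

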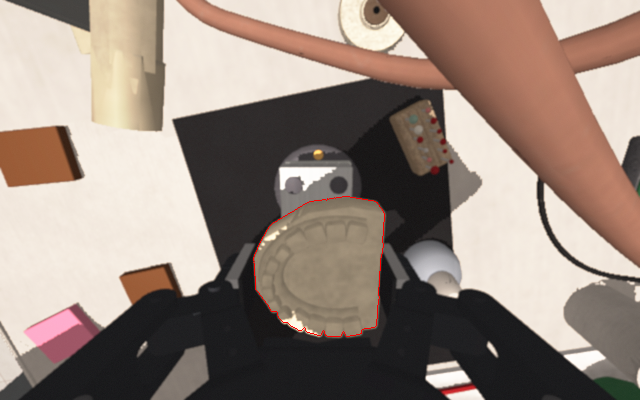

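The cast is held between the pads, back edge at u≈380 (right), with the pile beneath. I'll check yaw and centring from the hull, from saved data.

```bash
python3 - <<'E'
from h import *
z=load("pics/w_hov.npz");p=z["p"];X=pts(z,z["d"]);S=(.5398,.4087)
m=((X[...,2]>.155)&(X[...,2]<.21)&(np.hypot(X[...,0]-S[0],X[...,1]-S[1])<.05)&(p.sum(2)>150)&(p[...,0]>p[...,2].astype(int)+15)).astype(np.uint8)
cs,_=cv2.findContours(m,cv2.RETR_EXTERNAL,cv2.CHAIN_APPROX_NONE);k=max(cs,key=cv2.contourArea)
u=np.array([np.cos(-.19),np.sin(-.19)]);v=np.array([-u[1],u[0]])
W=X[k[:,0,1],k[:,0,0]]; L=np.c_[(W[:,:2]-S)@u,(W[:,:2]-S)@v,W[:,2]]*1000
e=L[(k[:,0,0]>370)&(k[:,0,1]>220)&(k[:,0,1]<325)]; f=np.polyfit(e[:,1],e[:,0],1)
print("back edge slope",f, "y range of edge",L[(L[:,0]>24)][:,1].min(),L[(L[:,0]>24)][:,1].max(),"overall",L.min(0),L.max(0))
bt=m.astype(bool); A=X[bt]; l=(A[:,:2]-S)
base=abs(l@u-.005)<.015; base&=abs(l@v)<.012  # palate floor
P=np.c_[l[base]@u,l[base]@v,np.ones(base.sum())]; print("floor tilt",np.linalg.lstsq(P,A[base][:,2],rcond=None)[0])
E
```

```text
back edge slope [9.95338142e-03 2.97595254e+01] y range of edge -32.03083316655319 31.571649693814095 overall [-30.681629   -32.97532629 159.28358116] [ 32.85383722  33.55545913 190.54627779]
floor tilt [-0.00195814  0.00215536  0.1778135 ]
```

Centred within about 1 mm, yaw error 0.01 rad, level. Descending to hover.

```bash
python3 - <<'E'
from h import *
arm.move_l([.5398,.4087,.2715],max_speed=.05); arm.hold(.8)
print(arm.read_tool_pos().round(4),arm.read_contact_force().round(2),arm.read_grip_width(),arm.read_grip_force(),abs(arm.read_qd()).max(),arm.read_time_s())
c,p,d=snap("wrist","w_end");X=pts(c,d)
m=(np.hypot(X[...,0]-.5398,X[...,1]-.4087)<.03)&(X[...,2]>.1)&(X[...,2]<.15)
print("teeth top",np.percentile(X[...,2][m],99.5),"expect ~.131")
top=rect(c,p,d,(.5398,.4087),.084,.005); print(top)
if abs(arm.read_tool_pos()[2]-.2713)<.003 and arm.read_grip_width()>.055: print(arm.close_job())
E
```

```text
[0.5398 0.4087 0.2715] [-0.12  0.4  -0.42] 0.059663498449467174 65.21523443050683 0.002431784140758296 31.5
teeth top 0.13987091300021062 expect ~.131
(array([0.54310327, 0.43415292]), np.float64(1.4289867271737033), (23.2, 55.7), 0.0836)
the job is handed in; nothing more can be done
None
```

The job is handed in at about 32 s of the 72 s: both plates are stacked squarely on the stand, and the gripper is holding the cast level and centred with its underside about 10 mm above the studs by arm position. My last camera check of that height read the teeth top at 0.140 m instead of 0.131 m. I handed in without resolving it, and the verdict was not shown to me.

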